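# Stand the thread gauge board on the counter

### The job

The pipe-thread gauge board leans in its rack with its orange back leg half folded. Leaving it in the rack, swing the stiff leg out until it meets its stop screw and press it home there with a firm push of about 14 N at its outer edge, never over 20 N. Then lift the board out of the rack, stand it on the green mat with its bottom edge centred along the white line and its leg, still against the stop, on the wider part of the mat, and let go, without disturbing the other things on the counter.

Things in the scene. Friction and masses are not known exactly. Their poses are not given: they have to be found in the camera images.
- board: white gauge board 200 wide (y), 185 high, 14 thick, about 0.9 kg with leg; leans back 15 deg both in the rack and standing on its leg; its frame is then level (z up, x out of the back). Origin: middle of the back face's bottom edge. Panel directions: u (up along it) = (sin15,0,cos15), n (square out of the back) = (cos15,0,-sin15). Panel: n -14..0, u 0..185, y -100..100 mm
- board_top (a point): middle of the board's blue top edge (n -7, u 185, y 0 mm), above its centre of mass; axes as board. Grip the 14 mm thickness here from above along u; the top 60 mm of both faces are bare. Lower down four threaded sample nipples stand 24 mm out of the front (85 mm up)
- leg: orange steel leg on the board's back, hinged like a door on a line parallel to u at n 8, y +45 mm; origin on that line at u 0. At joint 0 its axes are the board's and it points to -y. A 4 mm plate centred on the hinge line, reaching 105 mm from it, u 75..160 mm (panel top is at 185); its outer 20 mm runs down to a rubber foot
- leg_push (a point): where to push the leg: on its side facing the panel, 95 mm from the hinge line, u 140 mm; axes as leg (turns with the leg). Come down from above between leg and panel; the rack (115 mm high along u) is out of the way below. Leg thickness, 4 mm, lies along n at joint 0
- leg_pad (a point): spot on the other face of the leg, 45 mm from the hinge line, u 115 mm, that lands on the tip of the stop screw
- stop_screw: the leg's stop: dark 8 mm set screw along y through a steel lug on the board's back, n 53, u 115 mm, on the +y side of the leg, locked, set differently each time (up to 4.5 mm either way). Origin at its rounded tip, axes as board. 45 mm from the hinge, so an error in its measured place is doubled at the leg's outer edge
- leg_hinge (a joint): leg angle (rad): 0 folded flat on the panel; grows swinging out (counter-clockwise from above), 0.6 to 0.95 at the start; about 1.57 (1.47 to 1.67, as the screw is set) against the stop screw. Stiff friction hinge: takes 0.5 N m all the way (5 N at 100 mm from the hinge), stays where left. The board shifts 1 to 3 mm in the rack under push: find the stop by the force rising above this
- rack: grey steel rack screwed down: two channels leaning back 15 deg that hold the board's ends (1 to 2 mm play) for its lowest 115 mm along u, floor 8 mm above the counter. Origin on the counter under the board's origin, same axes. The board comes out only along u: over 115 mm of lift frees it
- mat: green rubber mat 215 (x) by 240 mm (y), 3 mm thick, fixed. Origin on the counter under the middle of the white line (200 mm, along y) on which the board's back bottom edge is to stand; it reaches 67 mm to -x and 147 mm to +x of the line; the leg belongs on the +x side
- tee: bystander: copper tee fitting, 64 mm long, 27 mm high, lying; origin under its middle
- paste_tin: bystander: tin of jointing paste, 62 mm across, 75 mm high, yellow band
- pipe_union: bystander: brass pipe union standing on end, 52 mm across, 46 mm high
- tape_measure: bystander: yellow tape measure, 90 x 32 mm, 66 mm high
- nipple: bystander: steel pipe nipple standing on end, 34 mm across, 75 mm high
- pipe_wrench: bystander: red pipe wrench lying flat, 260 mm long, 18 mm high; origin near its head end
- carton: bystander: small open carton of fittings, 150 x 75 mm, 60 mm high

How it is judged:
On the way, in this order (a step that is already met when the one before it is completed fails the run):
1. with the board still in its rack, the leg is pressed on its stop screw with more than 14 N there (a push of about 11 N at its outer edge) for 0.15 s (contact force between leg and stop_screw above 14 N and z of board in the frame of rack below 0.02 m), for 0.15 s.
2. the board is lifted out of the rack with the leg still within 3 mm of its stop screw (z of board in the frame of rack above 0.11 m and distance between leg_pad and stop_screw below 0.003 m), for 0.05 s.
At the end, for the whole second after the job is handed in: The board stands still on the mat, on its bottom edge and leg: frame within 0.05 rad of level, origin within 20 mm of the white line's middle in mat x and y and at most 9 mm up, y within 0.15 rad of the line, leg on the mat's +x side, its pad within 3 mm of the stop screw's tip (distance between leg_pad and stop_screw below 0.003 m and x of board in the frame of mat between -0.02 and 0.02 m and y of board in the frame of mat between -0.02 and 0.02 m and z of board in the frame of mat below 0.009 m and y of leg in the frame of mat above 0 m and angle between the y axis of board and the y axis of mat, either way round below 0.15 rad and angle between board's own z axis and vertical below 0.05 rad and linear speed of board below 0.02 m/s); the robot touches nothing.
It fails at once if the leg is pushed with more than 20 N (contact force between leg and the fingers above 20 N or contact force between leg and the arm above 20 N).
It fails at once if the board is tipped over (its frame more than 0.5 rad out of level) (angle between board's own z axis and vertical above 0.5 rad).
It fails at once if a bystander is moved more than 20 mm (distance of any of tee, paste_tin, pipe_union, tape_measure, nipple, pipe_wrench, carton from where it was at the start of the episode above 0.02 m).
It also fails if it takes over 72 s, if anything falls off the work surface, if the arm or the gripper's body presses on something with over 40 N, if the wrist force passes 120 N, or if a joint passes its speed limit or range.

### The arm

A 6-joint arm with a two-finger parallel gripper is mounted at the origin on the work surface. World frame = base frame: x ahead of the robot, y to its left, z up, the work surface at z = 0. Lengths are in m, angles in rad, forces in N, time in s.
With the tool pointing down it reaches from about 0.275 to 0.825 m from the base axis. Payload 5.2 kg.
Tool frame: the origin (TCP) lies at the very end of the fingers, on their centre line; the grasp point (between the pads) lies env.grip_point_offset behind it (env.grip_point_offset is the distance from the TCP to the grasp point, in m); z points along the fingers, y is the direction in which the jaws open and shut (so a half turn about z gives the same grasp; the last joint's range is limited). The gripper opens to 93 mm and grips with 3 to 60 N. Pads are 15 mm wide; open, the fingers measure 128 mm over their backs; the gripper's body (75 mm by 188 mm) begins 65 mm behind the grasp point.
Start: joints at [-1.436, 0.259, 1.535, -0, 1.348, -0.203], TCP at [0.182, -0.519, 0.219] pointing down, gripper open.
Joint ranges: [-3.14, 3.14], [-0.91, 2.08], [0.19, 2.58], [-1.22, 4.36], [0.22, 2.71], [-3.12, 3.12]. Speed limits (rad/s): [2.57, 2.57, 3.14, 3.14, 3.14, 3.14].

### API

Orientations are given as a unit quaternion [w, x, y, z].
In Python, from rig import telemetry, get_image, ticket, env gives the robot as it stands.
- The arm moves only by the shell command python3 -m pendant 'ROWS' [OPENING] [FORCE]. ROWS is JSON, a list of rows, each a list of 4 numbers: the shift along the world's x, y, z in cm, then the turn about the world's z in degrees. A call has 1 to 12 rows; each row shifts and turns the commanded pose from where the row before left it; what a row does not reach is not made up. A row lasts 1/10 s, in which the tool goes at most 50 mm and 8.59 degrees, less where a joint would pass 70% of its speed; a pose out of reach is approached as far as the arm can. A call with a gripper value outside its range is refused whole. OPENING is the finger opening in cm, from 0 to 9.3, set as the call begins (- or left out, the last holds). The fingers move at their own pace and stop on an object; FORCE is the grip in N (left out, the last holds). Time passes only in rows, so rows that do not move let the fingers close. It gives the time, the measured TCP pose, the force and the opening at its end, in the units of the state.
- telemetry.get_state(): the state, without advancing time (a new reading comes with each control period).
- get_image(name): name is "scene" or "top" or "wrist"; returns a dict with "color" (400x640x3 uint8, red, green, blue), "range_z" (400x640 float32, m along the optical axis (not along the pixel's ray), 0 where there is no reading), "intrinsics" (3x3 intrinsics, pixels), "eye" and "orientation" of the camera in the world. Camera axes: x right, y up, looking along -z (the intrinsics and any distortion apply to the point x, -y, -z); pixel columns grow to the right and rows downward; lengths in m; the calibration is good to about 2 mm. A picture is of the moment at which its call begins.
- ticket.close_job(): hands the job in, once; it reports no verdict.
The state is a dict: "time": time; "joint_pos": joint angles; "dq": joint speeds; "joint_efforts": joint torques, N m; "tool_pos": TCP position; "tool_rot": TCP orientation; "wrist_force": force on the tool from outside, world axes, zero at the start; "torque": the same for the moment, N m; "opening": finger opening in m.
Only numpy, scipy, OpenCV 4.12 (cv2) and the standard library are available. Lean on these libraries where they do the work, as an engineer would, in place of code of your own. Each camera call takes 0.05 s, during which the arm holds its last target. There are 200 camera calls.

## Working session

There is one attempt and no reset: what is moved stays moved. The work goes in short steps, Python scripts to look and compute and a shell command to move; the robot and the scene stay as the last step left them, time stands still between calls to the robot, and variables do not carry over. Pictures are saved under pics/ and viewed, about 8 in all and at most 12, crops included, and the job is handed in when it is done.

```bash
ls; mkdir -p pics
cat > h.py <<'E'
import numpy as np, cv2
from scipy.spatial.transform import Rotation as R
from rig import telemetry, get_image, ticket, env
def cam(n):
    d=get_image(n); q=np.array(d["orientation"],float)
    d["R"]=q if q.shape==(3,3) else R.from_quat(np.r_[q[1:],q[0]]).as_matrix()
    return d
def cloud(d):
    K=d["intrinsics"]; z=d["range_z"]; v,u=np.mgrid[0:z.shape[0],0:z.shape[1]]
    p=np.stack([(u-K[0,2])/K[0,0]*z,-(v-K[1,2])/K[1,1]*z,-z],-1)
    P=p@d["R"].T+np.array(d["eye"]); P[z<=0]=np.nan; return P
def save(d,n): cv2.imwrite("pics/"+n+".png",d["color"][...,::-1])
def proj(d,X):
    p=(np.atleast_2d(X)-d["eye"])@d["R"]; K=d["intrinsics"]
    return np.c_[K[0,2]+K[0,0]*p[:,0]/-p[:,2],K[1,2]+K[1,1]*p[:,1]/p[:,2]]
E
python3 - <<'E'
from h import *
for n in("scene","top"):
    d=cam(n); save(d,n); np.savez("/tmp/"+n,**d); print(n,d["eye"],d["R"].round(3).tolist(),d["intrinsics"].tolist(),[k for k in d])
print(telemetry.get_state(),env.grip_point_offset)
E
```

```text
pics
scene [1.2350413  0.4647348  1.22805991] [[-0.608, -0.634, 0.477], [0.794, -0.491, 0.36], [0.006, 0.597, 0.802]] [[454.43539239529747, 0.0, 318.61590704758436], [0.0, 454.43539239529747, 199.5695872979671], [0.0, 0.0, 1.0]] ['color', 'range_z', 'intrinsics', 'eye', 'orientation', 'R']
top [ 0.50697256 -0.01438483  1.18204725] [[0.008, 0.996, -0.093], [-1.0, 0.007, -0.005], [-0.004, 0.093, 0.996]] [[373.4523344949701, 0.0, 315.36607779007517], [0.0, 373.4523344949701, 196.0473302509781], [0.0, 0.0, 1.0]] ['color', 'range_z', 'intrinsics', 'eye', 'orientation', 'R']
{'time': 0.1, 'joint_pos': array([-1.43582099e+00,  2.59246369e-01,  1.53594806e+00,  7.21267778e-06,
        1.34799876e+00, -2.02825802e-01]), 'dq': array([ 1.22637912e-03, -8.95874264e-05, -2.44093666e-03,  1.43504933e-03,
        1.28009857e-03, -8.93514088e-04]), 'joint_efforts': array([ 1.75027813e-03, -4.38211584e+01, -2.84643835e+01,  7.20554357e-02,
        3.61548434e-02, -5.66680740e-05]), 'tool_pos': array([ 0.18222268, -0.51842802,  0.21792389]), 'tool_rot': array([-7.99686806e-04,  9.85769995e-01,  1.68097821e-01,  3.06585626e-05]), 'wrist_force': array([-0.00953115,  0.38927188, -1.38126284]), 'torque': array([-0.00234474, -0.05068673,  0.02362192]), 'opening': 0.09309730948331146} 0.0188
```

View pics/scene.png

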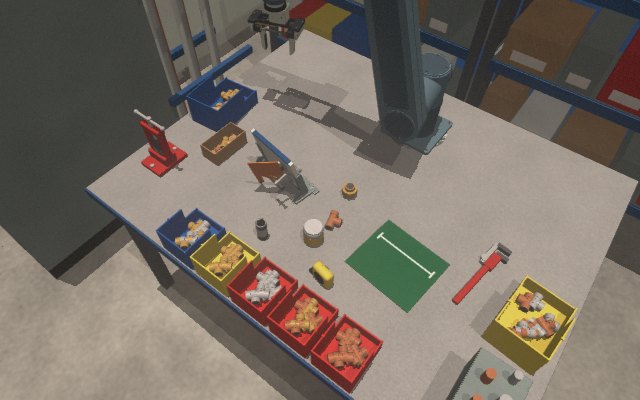

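View pics/top.png

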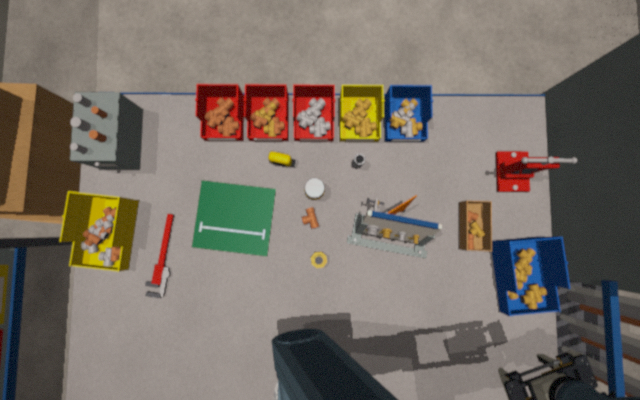

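```bash
cat > m.py <<'E'
from h import *
def comp(m,k=3):
    n,l,s,c=cv2.connectedComponentsWithStats(m.astype(np.uint8)); o=np.argsort(-s[1:,4])[:k]+1
    return [(l==i,s[i]) for i in o]
for n in("top","scene"):
    d=dict(np.load("/tmp/%s.npz"%n)); P=cloud(d); c=d["color"]; hsv=cv2.cvtColor(c,cv2.COLOR_RGB2HSV)
    H,S,V=[hsv[...,i].astype(int) for i in range(3)]
    zz=P[...,2]; X=P[...,0];Y=P[...,1]
    reg=(X>0.3)&(X<0.62)&(Y>-.4)&(Y<-.1)
    def rep(name,m,k=2,mn=5):
        for mm,s in comp(m,k):
            if s[4]<mn: continue
            p=P[mm]; q=p[:,:2]-p[:,:2].mean(0); u=np.linalg.svd(q,full_matrices=False)[2][0]; t=q@u
            print(n,name,s.tolist(),p.mean(0).round(4),"z",np.percentile(p[:,2],[2,50,98]).round(3),"dir",np.degrees(np.arctan2(u[1],u[0])).round(1),"ext",t.min().round(4),t.max().round(4))
    rep("blue",(H>98)&(H<125)&(S>110)&reg&(zz>.12))
    rep("orange",(H<16)&(S>130)&reg&(zz>.06),3)
    g=(H>50)&(H<85)&(S>80)&(zz<.02)&(X>.2)
    rep("green",g,1)
    k=cv2.morphologyEx(comp(g,1)[0][0].astype(np.uint8),cv2.MORPH_CLOSE,np.ones((15,15)))
    rep("line",(k>0)&(S<70)&(V>140),1)
    bb=cv2.minAreaRect(np.argwhere(k)[:,::-1].astype(np.float32)); print(bb)
    # mat via ray onto z=.003
    cnt=np.argwhere(cv2.erode(k,np.ones((3,3)))>0)
    Q=P[k>0][:,:2]; r=cv2.minAreaRect(Q.astype(np.float32)); print("mat rect",r)
    rep("bg",(zz>.015)&(zz<.4)&(X>.3)&(X<.72)&(Y>-.2)&(Y<.2),6,20)
E
python3 m.py
python3 - <<'E'
from h import *
d=dict(np.load("/tmp/scene.npz"));t=dict(np.load("/tmp/top.npz"))
a=cv2.resize(d["color"][110:220,190:330],(560,440),interpolation=cv2.INTER_CUBIC)
b=cv2.resize(t["color"][180:265,340:450],(0,0),fx=5,fy=5,interpolation=cv2.INTER_CUBIC)
cv2.imwrite("pics/c1.png",a[...,::-1]);
E
```

```text
top blue [372, 212, 66, 16, 308] [ 0.5382 -0.2462  0.189 ] z [0.185 0.189 0.193] dir 79.4 ext -0.0874 0.0861
top orange [389, 196, 27, 18, 103] [ 0.5781 -0.2536  0.1286] z [0.073 0.137 0.159] dir 120.8 ext -0.0435 0.0456
top green [192, 181, 83, 75, 4633] [0.5486 0.2487 0.0026] z [-0.002  0.003  0.007] dir -95.5 ext -0.1203 0.1185
top line [199, 222, 67, 18, 294] [0.5068 0.2513 0.0028] z [-0.002  0.003  0.007] dir 83.6 ext -0.1036 0.1083
((233.29232788085938, 217.66152954101562), (75.16504669189453, 67.22682189941406), 7.125016689300537)
mat rect ((0.5469942092895508, 0.24951715767383575), (0.23580753803253174, 0.21074636280536652), 83.59307098388672)
top bg [355, 198, 33, 39, 669] [ 0.5357 -0.1674  0.1225] z [0.021 0.115 0.191] dir 167.9 ext -0.0665 0.0422
top bg [305, 179, 20, 21, 348] [ 0.6314 -0.006   0.0712] z [0.033 0.074 0.079] dir 176.6 ext -0.0301 0.0279
top bg [311, 252, 16, 17, 214] [ 0.4195 -0.0199  0.0382] z [0.028 0.035 0.049] dir 176.3 ext -0.0237 0.0256
top bg [302, 207, 17, 22, 212] [0.5451 0.0061 0.024 ] z [0.016 0.024 0.029] dir -162.9 ext -0.0319 0.0317
top bg [27
[... 706 characters left out ...]
 [-0.002  0.003  0.008] dir -96.4 ext -0.0991 0.1094
((396.8663330078125, 262.8460693359375), (82.32530975341797, 63.35295104980469), 39.559669494628906)
mat rect ((0.5512454509735107, 0.24981005489826202), (0.2347215861082077, 0.21674667298793793), 82.62757873535156)
scene bg [273, 153, 35, 48, 638] [ 0.5506 -0.1628  0.1109] z [0.019 0.112 0.191] dir -35.7 ext -0.0517 0.0583
scene bg [303, 219, 21, 27, 456] [0.6493 0.0022 0.0611] z [0.018 0.071 0.079] dir 59.1 ext -0.0399 0.0223
scene bg [324, 210, 19, 19, 188] [0.5534 0.0092 0.0234] z [0.016 0.024 0.03 ] dir 16.5 ext -0.0356 0.0307
scene bg [342, 182, 15, 16, 185] [ 0.4309 -0.0153  0.0359] z [0.017 0.035 0.051] dir 122.9 ext -0.0236 0.0243
```

View pics/c1.png

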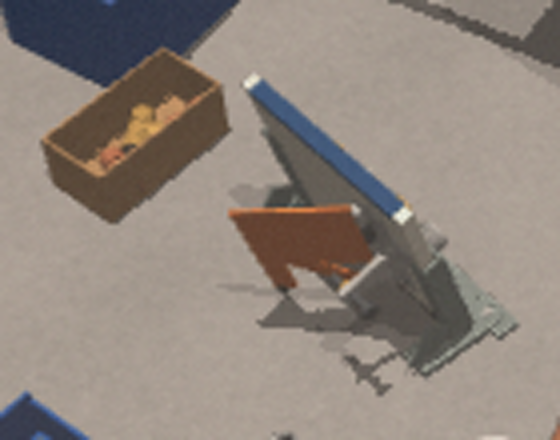

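The scene view shows the board with its blue top edge at (254–290, 131–163) and the orange leg half out at (247–277, 161–167). The top view shows the mat at (192–275, 181–256), with its white line at (199–266, 222–240). The crop shows the leg's upper edge running from the hinge side at (355, 208) to its free end at (230, 212). Board top at z≈0.189 matches the 188.5 mm expected.

I'll move above the leg with closed fingers and take a close look.

```bash
python3 -m pendant '[[0,0,3,-2.5],[3.5,1.9,3,-2.5],[3.5,1.9,0,-2.5],[3.5,1.9,0,-2.5],[3.5,1.9,0,-2.5],[3.5,1.9,0,-2.5],[3.5,1.9,0,-2.5],[3.5,1.9,0,-2.5],[3.5,1.9,0,-2.5],[3.5,1.9,0,-2.5],[3.6,1.8,0,-2.5],[3.5,1.7,0,-2.5]]' 0 20; python3 -m pendant '[[0,0,0,0],[0,0,0,0]]'
python3 - <<'E'
from h import *
d=cam("wrist"); save(d,"w1"); np.savez("/tmp/w1",**d); print(d["eye"],d["R"].round(2).tolist())
E
```

```text
time: 1.3
tool_pos: [0.5695, -0.3116, 0.2781]
tool_rot: [-0.0, 0.996, -0.094, -0.0]
wrist_force: [0.0, -1.6, 0.0]
opening: 0.0025
time: 1.5
tool_pos: [0.5685, -0.3122, 0.2776]
tool_rot: [-0.0, 0.996, -0.092, -0.001]
wrist_force: [-0.4, -0.9, 0.2]
opening: 0.0005
[ 0.63739072 -0.32550254  0.44335409] [[-0.18, 0.95, 0.25], [-0.98, -0.18, -0.05], [-0.0, -0.26, 0.97]]
```

View pics/w1.png

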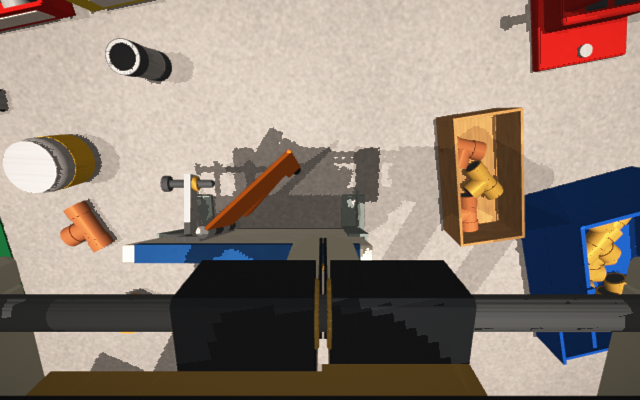

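The wrist view shows the leg from its hinge at (205, 233) to its free end at (292, 153), the screw tip at about (214, 184), and the blue edge along row 253. The black finger blocks are at (172–475, 262–370). Next I measure these in the board frame.

```bash
cat > w.py <<'E'
from h import *
import sys
d=dict(np.load("/tmp/%s.npz"%sys.argv[1])); P=cloud(d); hsv=cv2.cvtColor(d["color"],cv2.COLOR_RGB2HSV); H,S,V=[hsv[...,i].astype(int) for i in range(3)]
z=P[...,2]
b=(H>98)&(H<125)&(S>110)&(z>.15)&(z<.21)&(P[...,1]>-.36)&(P[...,1]<-.12)
p=P[b]; c=p.mean(0); u=np.linalg.svd((p-c)[:,:2],full_matrices=False)[2][0]; u*=np.sign(u[1]); t=(p-c)[:,:2]@u
print("blue",c.round(4),"yaw",np.degrees(np.arctan2(u[1],u[0])).round(2)-90,np.percentile(t,[0,2,98,100]).round(4))
# white ends: whole top strip
ux=np.array([u[1],-u[0]])
s=(abs((P[...,:2]-c[:2])@ux)<.012)&(z>.175)&(z<.2); t=((P[...,:2]-c[:2])@u)[s]; t=t[abs(t)<.12]; print("strip ext",t.min(),t.max())
o=c.copy(); mid=np.median((p[:,:2]-c[:2])@ux)
org=np.r_[c[:2]-.0411*ux,0.008]
print("org",org)
q=P-org; xb=q[...,:2]@ux; yb=q[...,:2]@u; zb=q[...,2]; s15,c15=np.sin(np.pi/12),np.cos(np.pi/12)
U=xb*s15+zb*c15; N=xb*c15-zb*s15
o=(H<16)&(S>130)&(z>.05)&(z<.2)&(abs(yb)<.11)&(N>0)&(N<.15)
top=o&(U>.15)
A=np.c_[N[top],yb[top]]*1e3; r=cv2.fitLine(A.astype(np.float32),cv2.DIST_HUBER,0,.01,.01).ravel(); print("leg top edge n",o.sum(),top.sum(),"dir",np.degrees(np.arctan2(abs(r[0]),abs(r[1]))).round(1),"pt",r[2:].round(1)," N/y range",A.min(0),A.max(0),"U",U[top].min(),U[top].max())
g=(N>.03)&(N<.08)&(yb>.02)&(yb<.11)&(U>.1)&(U<.135)&~o&(z<.3)
for y0 in np.arange(.03,.1,.004):
    k=g&(abs(yb-y0)<.002); 
    if k.sum(): print(round(y0*1e3),k.sum(),(np.percentile(N[k],[5,50,95])*1e3).round(1),(np.percentile(U[k],[5,50,95])*1e3).round(1))
f=(z>.26)&(z<.45); 
for zz in np.arange(.27,.42,.01):
    k=f&(abs(z-zz)<.005); 
    if k.sum()>20: print("z",zz.round(3),k.sum(),"xb",(np.percentile(xb[k],[1,99])*1e3).round(),"yb",(np.percentile(yb[k],[1,99])*1e3).round())
np.savez("/tmp/bf",org=org,ux=ux,u=u)
E
python3 w.py w1
python3 - <<'E'
import sys; sys.path.insert(0,'.')
from h import *
b=np.load("/tmp/bf.npz"); s=telemetry.get_state(); e=s["tool_pos"]-b["org"]; print("tcp board",e[:2]@b["ux"],e[:2]@b["u"],e[2]+.008)
E
```

```text
blue [ 0.5458 -0.2184  0.1879] yaw -9.549999999999997 [-0.1176 -0.0627  0.0586  0.0611]
strip ext -0.11998639919718866 0.0721557000060988
org [ 0.50529609 -0.2115724   0.008     ]
leg top edge n 1929 688 dir 42.0 pt [ 42.9 -24.1]  N/y range [  9.17276416 -61.98864674] [78.26807418 13.56888829] U 0.1500491910504599 0.16096407536931576
30 32 [48.4 51.8 55.3] [115.  117.3 118.9]
34 60 [46.7 52.3 57.7] [112.  117.6 121.2]
38 92 [40.2 51.2 59.6] [110.5 119.9 122.6]
42 239 [31.5 41.8 59.9] [106.4 122.2 124.2]
46 68 [31.8 44.4 59.8] [121.9 123.  124.1]
50 28 [49.1 52.6 55.7] [116.  117.8 118.7]
54 32 [48.8 51.7 55.7] [114.7 117.5 118.8]
58 33 [48.9 52.6 55.8] [115.2 117.2 118.9]
62 81 [46.8 52.7 59. ] [111.  117.9 121.9]
66 68 [45.1 52.6 59.7] [115.4 120.8 122.5]
70 25 [46.  51.6 57.7] [118.  120.8 122.9]
z 0.28 201 xb [86. 88.] yb [-100.  -79.]
z 0.29 540 xb [73. 88.] yb [-103.  -75.]
z 0.3 593 xb [86. 88.] yb [-104.  -75.]
z 0.31 269 xb [86. 88.] yb [-104.  -75.]
z 0.32 137 xb [86. 88.] yb [-92. -87.]
z 0.33 59 xb [86. 87.] yb [-91. -88.]
z 0.34 42 xb [70. 74.] yb [-90. -88.]
z 0.35 37 xb [70. 76.] yb [-91. -87.]
z 0.36 1894 xb [ 71. 115.] yb [-169.  -10.]
z 0.37 8665 xb [ 75. 115.] yb [-168.  -10.]
z 0.38 23780 xb [100. 115.] yb [-156.  -22.]
z 0.39 28039 xb [100. 114.] yb [-121.  -39.]
z 0.4 1228 xb [101. 104.] yb [-142.  -36.]
tcp board 0.07839473875878705 -0.08952641849274146 0.2779240604634636
```

```bash
python3 -m pendant '[[0,0,-3,0],[0,0,-3,0],[0,0,-3,0],[0,0,-3,0],[0,0,-2,0],[0,0,-2,0],[0,0,0,0]]'; python3 -m pendant '[[0.5,0.35,0,0],[0.5,0.35,0,0],[0.5,0.35,0,0],[0.5,0.35,0,0],[0.3,0.2,0,0],[0.3,0.2,0,0]]';python3 -m pendant '[[0.3,0.25,0,0],[0.3,0.25,0,0],[0.3,0.25,0,0]]'
```

```text
time: 2.25
tool_pos: [0.5651, -0.3127, 0.1157]
tool_rot: [-0.002, 0.996, -0.094, -0.003]
wrist_force: [-0.6, -0.7, -0.1]
opening: 0.0004
time: 2.85
tool_pos: [0.594, -0.2955, 0.1189]
tool_rot: [0.001, 0.996, -0.093, -0.001]
wrist_force: [-4.0, -3.9, 0.3]
opening: 0.0003
time: 3.15
tool_pos: [0.6021, -0.2882, 0.1178]
tool_rot: [0.001, 0.996, -0.093, -0.001]
wrist_force: [-3.7, -4.8, -4.3]
opening: 0.0001
```

```bash
python3 -m pendant '[[0.3,0.25,0,0],[0.3,0.25,0,0],[0.3,0.26,0,0]]';python3 -m pendant '[[0.28,0.41,0,0],[0.28,0.41,0,0],[0.28,0.41,0,0],[0.28,0.41,0,0],[0.28,0.41,0,0]]';python3 -m pendant '[[0.15,0.38,0,0],[0.15,0.38,0,0]]'
```

```text
time: 3.45
tool_pos: [0.6106, -0.2802, 0.1173]
tool_rot: [0.0, 0.996, -0.093, -0.002]
wrist_force: [-5.2, -4.1, -3.8]
opening: 0.0006
time: 3.95
tool_pos: [0.6249, -0.26, 0.1174]
tool_rot: [0.0, 0.996, -0.093, -0.002]
wrist_force: [-3.3, -4.3, -3.6]
opening: 0.0008
time: 4.15
tool_pos: [0.628, -0.2524, 0.1174]
tool_rot: [0.001, 0.996, -0.093, -0.002]
wrist_force: [-3.4, -3.6, -4.6]
opening: 0.0009
```

```bash
python3 -m pendant '[[0.2,0.3,0,0],[0.2,0.3,0,0]]';python3 -m pendant '[[0.2,0.25,0,0]]';python3 -m pendant '[[0.1,0.2,0,0]]';python3 -m pendant '[[0.1,0.15,0,0]]'
```

```text
time: 4.35
tool_pos: [0.6318, -0.2463, 0.1174]
tool_rot: [0.0, 0.996, -0.093, -0.002]
wrist_force: [-4.9, -3.2, -2.7]
opening: 0.0006
time: 4.45
tool_pos: [0.6336, -0.2437, 0.1175]
tool_rot: [0.0, 0.996, -0.093, -0.002]
wrist_force: [-4.1, -3.9, -1.4]
opening: 0.0008
time: 4.55
tool_pos: [0.6347, -0.2417, 0.1176]
tool_rot: [0.0, 0.996, -0.093, -0.002]
wrist_force: [-5.0, -3.7, -1.3]
opening: 0.0005
time: 4.65
tool_pos: [0.6357, -0.2403, 0.1177]
tool_rot: [0.0, 0.996, -0.093, -0.002]
wrist_force: [-5.6, -4.1, -1.8]
opening: 0.0006
```

```bash
for i in 1 2 3 4; do python3 -m pendant '[[0.03,0.15,0,0]]' | grep -E "tool_pos|wrist"; done
```

```text
tool_pos: [0.636, -0.2389, 0.1177]
wrist_force: [-5.2, -4.0, -0.8]
tool_pos: [0.6363, -0.2375, 0.1178]
wrist_force: [-4.6, -4.2, -1.6]
tool_pos: [0.6366, -0.2361, 0.1178]
wrist_force: [-4.1, -4.8, -2.5]
tool_pos: [0.6369, -0.2347, 0.1178]
wrist_force: [-4.4, -4.9, -1.3]
```

```bash
for i in 1 2 3 4; do python3 -m pendant '[[0.02,0.1,0,0]]' | grep -E "tool_pos|wrist"; done
```

```text
tool_pos: [0.6371, -0.2338, 0.1178]
wrist_force: [-4.7, -5.4, -1.5]
tool_pos: [0.6373, -0.2329, 0.1178]
wrist_force: [-5.1, -5.5, -2.6]
tool_pos: [0.6375, -0.232, 0.1178]
wrist_force: [-4.7, -5.9, -2.5]
tool_pos: [0.6376, -0.2315, 0.1178]
wrist_force: [-5.9, -7.4, -1.7]
```

```bash
for i in 1 2 3 ; do python3 -m pendant '[[-0.02,0.05,0,0]]' | grep -E "tool_pos|wrist"; done
```

```text
tool_pos: [0.6375, -0.231, 0.1179]
wrist_force: [-4.9, -7.9, -1.3]
tool_pos: [0.6375, -0.2305, 0.1179]
wrist_force: [-4.3, -6.3, -1.9]
tool_pos: [0.6375, -0.2302, 0.118]
wrist_force: [-3.4, -7.9, -3.3]
```

```bash
for i in 1 2 3 ; do python3 -m pendant '[[-0.02,0.06,0,0]]' | grep -E "tool_pos|wrist"; done
```

```text
tool_pos: [0.6375, -0.23, 0.1181]
wrist_force: [-2.6, -9.0, -2.3]
tool_pos: [0.6375, -0.2298, 0.1181]
wrist_force: [-2.6, -10.0, -3.1]
tool_pos: [0.6374, -0.2297, 0.1181]
wrist_force: [-2.0, -11.3, -4.6]
```

```bash
for i in 1 2 3 ; do python3 -m pendant '[[0.01,0.06,0,0]]' | grep -E "tool_pos|wrist"; done
```

```text
tool_pos: [0.6375, -0.2295, 0.1182]
wrist_force: [-2.4, -13.1, -4.8]
tool_pos: [0.6375, -0.2293, 0.1182]
wrist_force: [-2.7, -13.7, -4.6]
tool_pos: [0.6376, -0.2292, 0.1182]
wrist_force: [-2.8, -14.6, -3.9]
```

```bash
for i in 1 2; do python3 -m pendant '[[0,0.03,0,0],[0,0,0,0]]' | grep -E "tool_pos|wrist"; done
```

```text
tool_pos: [0.6375, -0.2291, 0.1182]
wrist_force: [-3.4, -14.4, -5.1]
tool_pos: [0.6375, -0.2291, 0.1182]
wrist_force: [-2.9, -14.9, -4.8]
```

```bash
python3 -m pendant '[[-0.1,-0.5,0,0],[-0.1,-0.8,0,0],[-0.1,-0.8,0,0],[0,0,3,0],[0,0,4,0],[0,0,5,0],[0,0,5,0]]'; python3 -m pendant '[[-0.8,0,0,8],[-0.8,0,0,8],[-0.8,0,0,8],[-0.8,0,0,8],[-0.8,0,0,8],[-0.8,0,0,8],[-0.8,0,0,8],[-0.8,0,0,8],[-0.8,0,0,8],[-0.8,0,0,8],[-0.8,0.2,0,8],[-0.5,0.2,0,2]]' 4
python3 - <<'E'
from h import *
d=cam("wrist"); save(d,"w2"); np.savez("/tmp/w2",**d); print(d["eye"])
d=cam("top"); np.savez("/tmp/t2",**d);
E
```

```text
time: 7.45
tool_pos: [0.6352, -0.2446, 0.2902]
tool_rot: [-0.0, 0.996, -0.093, -0.0]
wrist_force: [1.3, -0.4, 0.3]
opening: 0.0002
time: 8.65
tool_pos: [0.5421, -0.2408, 0.289]
tool_rot: [0.0, 0.768, 0.64, 0.0]
wrist_force: [-0.2, -0.6, 0.6]
opening: 0.0404
[ 0.55411274 -0.17197186  0.45488313]
```

View pics/w2.png

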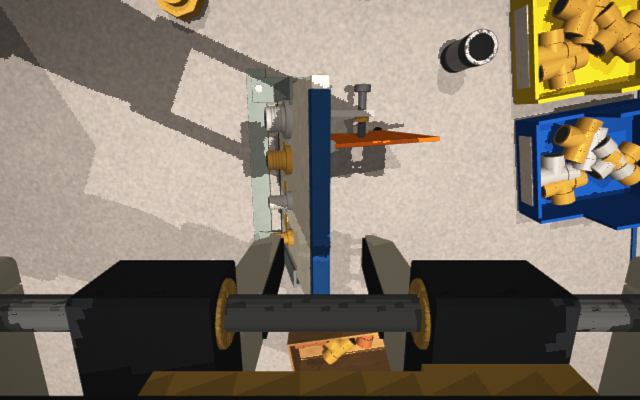

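The leg (331–439, 132–148) now stands square off the board with the screw tip touching it at (362, 132). The fingers straddle the blue edge at (309–330, 90–295).

```bash
python3 w.py w2 | head -4
python3 - <<'E'
from h import *
s=telemetry.get_state(); q=s["tool_rot"]; print(s["tool_pos"],2*np.degrees(np.arctan2(q[2],q[1])))
d=dict(np.load("/tmp/t2.npz")); P=cloud(d); hsv=cv2.cvtColor(d["color"],cv2.COLOR_RGB2HSV); H,S=hsv[...,0],hsv[...,1]; z=P[...,2]
o=(H<16)&(S>130)&(z>.05)&(z<.2)&(abs(P[...,1]+.25)<.12)&(P[...,0]<.66)&(P[...,0]>.53);p=P[o]
if len(p): print(o.sum(),p.mean(0),p.min(0),p.max(0))
E
```

```text
blue [ 0.5405 -0.2326  0.1883] yaw -10.189999999999998 [-0.0915 -0.0854  0.0747  0.0774]
strip ext -0.09432707485183753 0.08788074513832873
org [ 0.50008763 -0.22532153  0.008     ]
leg top edge n 1140 567 dir 87.7 pt [61.2 35.4]  N/y range [13.29516653 31.34994269] [114.00666074  38.93465532] U 0.150022503968379 0.1618063490832693
[ 0.54213229 -0.24067474  0.28914378] 79.37739926912957
169 [ 0.60033395 -0.20736888  0.11259029] [ 0.56253276 -0.21391538  0.05134374] [ 0.64821473 -0.20160191  0.15817759]
```

```bash
python3 -m pendant '[[-0.3,-0.2,-2,0.4],[-0.34,-0.13,-3,0],[0,0,-3,0],[0,0,-2.1,0],[0,0,-2,0],[0,0,0,0]]'; python3 -m pendant '[[0,0,0,0],[0,0,0,0],[0,0,0,0],[0,0,0,0]]' 1 30; python3 -m pendant '[[0,0,0,0],[0,0,0,0]]'
```

```text
time: 9.35
tool_pos: [0.5347, -0.2432, 0.1647]
tool_rot: [-0.003, 0.768, 0.641, -0.001]
wrist_force: [-1.0, -0.3, -0.4]
opening: 0.04
time: 9.75
tool_pos: [0.5365, -0.2448, 0.1691]
tool_rot: [0.001, 0.767, 0.641, 0.0]
wrist_force: [-0.9, -0.9, 4.8]
opening: 0.0175
time: 9.95
tool_pos: [0.5366, -0.2448, 0.169]
tool_rot: [0.001, 0.767, 0.641, 0.0]
wrist_force: [0.4, -0.6, 6.2]
opening: 0.0173
```

```bash
python3 -m pendant '[[0.13,-0.02,0.5,0],[0.13,-0.03,0.5,0]]'; python3 -m pendant '[[0.26,-0.05,1,0],[0.27,-0.05,1,0]]';python3 -m pendant '[[0.26,-0.05,1,0],[0.27,-0.05,1,0]]'
```

```text
time: 10.15
tool_pos: [0.5364, -0.2434, 0.1755]
tool_rot: [-0.003, 0.767, 0.641, -0.001]
wrist_force: [-3.1, 0.5, -10.0]
opening: 0.0174
time: 10.35
tool_pos: [0.5431, -0.2453, 0.197]
tool_rot: [-0.002, 0.767, 0.641, -0.001]
wrist_force: [-3.2, 1.3, -9.5]
opening: 0.0171
time: 10.55
tool_pos: [0.5491, -0.2468, 0.2184]
tool_rot: [-0.0, 0.767, 0.641, -0.0]
wrist_force: [-5.1, 0.6, -10.1]
opening: 0.0173
```

```bash
python3 -m pendant '[[0.26,-0.05,1,0],[0.27,-0.05,1,0],[0.27,-0.05,1,0]]';python3 -m pendant '[[0.26,-0.05,1,0],[0.27,-0.05,1,0],[0.27,-0.05,1,0]]';python3 -m pendant '[[0.26,-0.05,1,0],[0.27,-0.05,1,0],[0.27,-0.05,1,0],[0,0,1,0],[0,0,1,0]]'
```

```text
time: 10.85
tool_pos: [0.5573, -0.2483, 0.2485]
tool_rot: [-0.0, 0.767, 0.641, -0.0]
wrist_force: [-2.6, 0.3, -10.5]
opening: 0.0172
time: 11.15
tool_pos: [0.5654, -0.2498, 0.2785]
tool_rot: [-0.0, 0.767, 0.641, -0.0]
wrist_force: [-3.8, 1.1, -10.5]
opening: 0.0171
time: 11.65
tool_pos: [0.5734, -0.2513, 0.3285]
tool_rot: [0.0, 0.767, 0.641, 0.0]
wrist_force: [-0.6, 0.2, -9.7]
opening: 0.0135
```

Run:
```python
from h import *
d=cam("scene"); np.savez("/tmp/s3",**d); P=cloud(d)
uv=proj(d,[[.57,-.25,.25]])[0].astype(int); print(uv)
x0,y0=max(uv[0]-80,0),max(uv[1]-80,0)
a=cv2.resize(d["color"][y0:y0+150,x0:x0+180],None,fx=4,fy=4,interpolation=cv2.INTER_CUBIC); cv2.imwrite("pics/s3.png",a[...,::-1])
```

```text
[262 136]
```

View pics/s3.png

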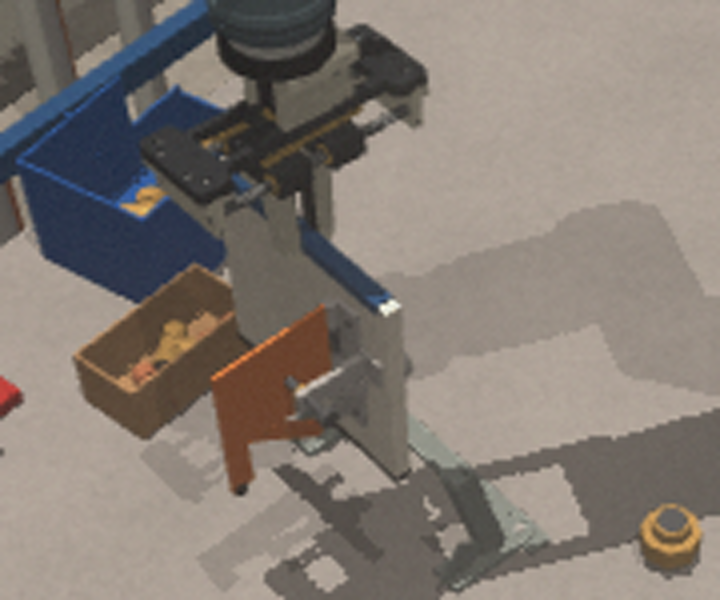

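The board hangs vertical in the grip with the leg still against the stop screw near (295, 385), and it is clear of the rack. Now I carry it over the mat.

```bash
python3 -m pendant '[[-0.1,1,0,0.2],[-0.3,2,0,0.2],[-0.4,3,0,0.2],[-0.4,3,0,0.2],[-0.4,3,0,0.2],[-0.4,3,0,0.2],[-0.4,3,0,0.2],[-0.4,3,0,0.2],[-0.4,3,0,0.2],[-0.4,3,0,0.2],[-0.4,3,0,0.2],[-0.4,3,0,0.2]]'; python3 -m pendant '[[-0.4,3,0,0.2],[-0.4,3,0,0.2],[-0.4,3,0,0.2],[-0.4,3,0,0.2],[-0.5,3,0,0.2],[-0.4,1.7,0,0.1],[-0.2,0.7,0,0],[-0.1,0.3,0,0],[0,0,0,0],[0,0,0,0],[0,0,0,0]]'
python3 - <<'E'
from h import *
d=cam("wrist"); save(d,"w4"); np.savez("/tmp/w4",**d)
s=telemetry.get_state();q=s["tool_rot"];print(s["tool_pos"],2*np.degrees(np.arctan2(q[2],q[1])))
for n in("top","scene","wrist"):
    e=d if n=="wrist" else cam(n); np.savez("/tmp/%s4"%n,**e); P=cloud(e); hsv=cv2.cvtColor(e["color"],cv2.COLOR_RGB2HSV); H,S,V=[hsv[...,i].astype(int) for i in range(3)]; z=P[...,2]
    near=(abs(P[...,0]-.51)<.2)&(abs(P[...,1]-.25)<.15)
    b=(H>98)&(H<125)&(S>110)&near&(z>.28)&(z<.37)
    p=P[b]
    if len(p)>20:
        c=p.mean(0);u=np.linalg.svd((p-c)[:,:2],full_matrices=False)[2][0];u*=np.sign(u[1]);t=(p-c)[:,:2]@u;print(n,"blue",len(p),c.round(4),"yaw",np.degrees(np.arctan2(u[1],u[0])).round(1)-90,t.min().round(3),t.max().round(3),"z",np.percentile(p[:,2],[2,98]), "ends",(c[:2]+u*t.max()).round(4),(c[:2]+u*t.min()).round(4))
    o=(H<16)&(S>130)&near&(z>.06)&(z<.35);p=P[o]
    if len(p)>20: print(n,"orange",len(p),p.min(0),p.max(0))
    w=(S<60)&(V>150)&near&(abs(z)<.012)&(abs(P[...,0]-.51)<.03);p=P[w]
    g=(H>50)&(H<85)&(S>80)&(z<.02)&near; 
    if w.sum()>20: print(n,"line",len(p),p.mean(0),p.min(0),p.max(0))
E
```

```text
time: 12.9
tool_pos: [0.5271, 0.0815, 0.3272]
tool_rot: [-0.001, 0.753, 0.658, -0.0]
wrist_force: [0.4, 0.1, -9.1]
opening: 0.0134
time: 14.0
tool_pos: [0.5015, 0.2547, 0.3276]
tool_rot: [0.0, 0.748, 0.664, -0.0]
wrist_force: [-0.7, 0.5, -8.1]
opening: 0.0137
[0.50149253 0.25483055 0.32765254] 83.17730001329073
top blue 207 [0.495  0.2069 0.3461] yaw -6.099999999999994 -0.039 0.055 z [0.34227148 0.3502355 ] ends [0.5008 0.2612] [0.4909 0.1681]
top orange 161 [0.54096436 0.2827671  0.19973102] [0.62342182 0.3157174  0.32023605]
top line 202 [0.5043903  0.14861326 0.00145959] [ 0.48024501  0.10171986 -0.00682033] [0.53049988 0.23129264 0.00859688]
scene orange 307 [0.51518348 0.28035483 0.16073343] [0.63079481 0.2986181  0.3209528 ]
scene line 290 [0.51154178 0.27866419 0.00090272] [ 0.48086828  0.1007324  -0.00768948] [0.53992283 0.39993914 0.01005592]
wrist blue 8762 [0.5045 0.2855 0.3438] yaw -6.799999999999997 -0.088 0.06 z [0.34121746 0.34703156] ends [0.5115 0.3446] [0.494  0.1979]
wrist orange 2575 [0.52510829 0.28622162 0.19286412] [0.62509046 0.29904038 0.31936284]
wrist line 172 [ 4.87457450e-01  3.89416906e-01 -2.68869324e-04] [ 0.48001819  0.37327355 -0.00247328] [0.53995739 0.39997115 0.00192985]
```

View pics/w4.png

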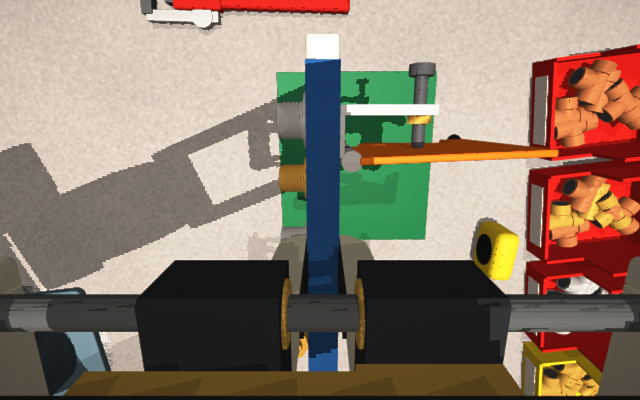

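The wrist view shows the board over the mat: blue edge at (305–340, 60–290), parallel to the mat's edges, with the leg at (355–560, 145–165) still on the screw tip. Now I lower it.

```bash
python3 -m pendant '[[0,-0.2,-1,0],[0.05,0,-2,0],[0,0,-3,0],[0,0,-3,0],[0,0,-3,0],[0,0,-2,0],[0,0,-0.7,0],[0,0,0,0]]'; for i in 1 2 3 4 5; do python3 -m pendant '[[0,0,-0.2,0]]' | grep -E "tool_pos|wrist"; done
```

```text
time: 14.95
tool_pos: [0.501, 0.2533, 0.1793]
tool_rot: [-0.001, 0.748, 0.664, -0.001]
wrist_force: [0.6, 1.4, -9.3]
opening: 0.0139
tool_pos: [0.5028, 0.2539, 0.1799]
wrist_force: [0.9, 0.5, -8.8]
tool_pos: [0.5029, 0.254, 0.1781]
wrist_force: [-0.6, 0.8, -9.5]
tool_pos: [0.5024, 0.2539, 0.1757]
wrist_force: [0.2, -0.3, -9.1]
tool_pos: [0.5023, 0.2533, 0.1737]
wrist_force: [-0.8, -6.1, 4.0]
tool_pos: [0.5032, 0.2524, 0.1733]
wrist_force: [-2.7, -10.0, 14.1]
```

```bash
python3 -m pendant '[[0,0,0.15,0],[0,0,0,0],[0,0,0,0]]'; python3 -m pendant '[[0,0,0,0],[0,0,0,0],[0,0,0,0],[0,0,0,0]]' 1.8;python3 -m pendant '[[0,0,0,0],[0,0,0,0],[0,0,0,0]]' 2.6
python3 - <<'E'
from h import *
d=cam("scene"); np.savez("/tmp/s5",**d)
a=cv2.resize(d["color"][130:310,300:500],None,fx=3.3,fy=3.3,interpolation=cv2.INTER_CUBIC); cv2.imwrite("pics/s5.png",a[...,::-1])
E
```

```text
time: 15.75
tool_pos: [0.5026, 0.2531, 0.1736]
tool_rot: [0.001, 0.747, 0.664, 0.001]
wrist_force: [-1.0, -5.7, 3.9]
opening: 0.0139
time: 16.15
tool_pos: [0.5019, 0.2541, 0.1723]
tool_rot: [-0.0, 0.747, 0.664, 0.0]
wrist_force: [-0.3, 0.0, -0.1]
opening: 0.0177
time: 16.45
tool_pos: [0.5017, 0.2538, 0.1721]
tool_rot: [-0.0, 0.747, 0.664, 0.0]
wrist_force: [-0.1, 0.7, 0.2]
opening: 0.0258
```

View pics/s5.png

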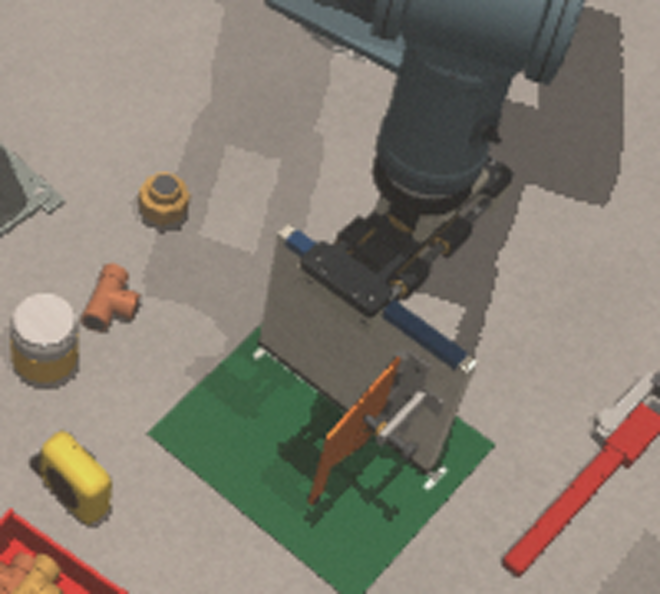

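The board stands upright on the line: its ends show at (262, 353) and (435, 478), and the leg's foot is over the green. The fingers are loose. Now I lean it back gently onto its leg, with the fingers on both sides of it.

```bash
python3 -m pendant '[[0.3,-0.04,0,0],[0.3,-0.04,0,0],[0.3,-0.03,0,0],[0.3,-0.04,0,0]]'; python3 -m pendant '[[0.3,-0.04,0,0],[0.3,-0.03,0,0],[0.3,-0.04,0,0],[0.3,-0.03,0,0]]'; python3 -m pendant '[[0.3,-0.04,0,0],[0.3,-0.03,0,0],[0.3,-0.04,0,0],[0.3,-0.03,0,0]]';python3 -m pendant '[[0.3,-0.04,0,0],[0.3,-0.03,0,0],[0.15,0,0,0],[0,0,0,0],[0,0,0,0]]'
cat > chk.py <<'E'
from h import *
for n in("top","scene","wrist"):
    e=cam(n); P=cloud(e); hsv=cv2.cvtColor(e["color"],cv2.COLOR_RGB2HSV); H,S,V=[hsv[...,i].astype(int) for i in range(3)]; z=P[...,2]
    if n=="scene": cv2.imwrite("pics/s6.png",cv2.resize(e["color"][130:310,300:500],None,fx=3.3,fy=3.3,interpolation=cv2.INTER_CUBIC)[...,::-1])
    near=(abs(P[...,0]-.54)<.15)&(abs(P[...,1]-.25)<.13)
    p=P[(H>98)&(H<125)&(S>110)&near&(z>.14)&(z<.22)]
    if len(p)>20:
        c=p.mean(0);u=np.linalg.svd((p-c)[:,:2],full_matrices=False)[2][0];u*=np.sign(u[1]);t=(p-c)[:,:2]@u;print(n,"blue",len(p),c.round(4),"yaw",np.degrees(np.arctan2(u[1],u[0])).round(1)-90,"ends",(c[:2]+u*t.max()).round(4),(c[:2]+u*t.min()).round(4))
    o=(H<16)&(S>130)&near&(z>.02)&(z<.35);p=P[o]
    if len(p)>20: print(n,"orange",len(p),p.min(0).round(3),p.max(0).round(3))
E
python3 chk.py
```

```text
time: 16.9
tool_pos: [0.5141, 0.2521, 0.1721]
tool_rot: [0.0, 0.748, 0.664, 0.0]
wrist_force: [1.1, -0.5, -0.5]
opening: 0.0259
time: 17.3
tool_pos: [0.526, 0.2507, 0.1721]
tool_rot: [0.0, 0.747, 0.664, -0.0]
wrist_force: [1.1, -0.7, -0.3]
opening: 0.0265
time: 17.7
tool_pos: [0.538, 0.2493, 0.1722]
tool_rot: [0.0, 0.747, 0.664, 0.0]
wrist_force: [0.1, 0.0, -1.3]
opening: 0.0258
time: 18.2
tool_pos: [0.545, 0.2487, 0.1722]
tool_rot: [-0.0, 0.747, 0.664, -0.0]
wrist_force: [-0.3, 0.6, -0.1]
opening: 0.0262
top blue 154 [0.5431 0.1972 0.1835] yaw -6.900000000000006 ends [0.5494 0.2495] [0.538  0.1547]
top orange 45 [0.584 0.217 0.043] [0.629 0.28  0.295]
scene orange 261 [0.556 0.276 0.02 ] [0.667 0.289 0.155]
wrist blue 8753 [0.5517 0.273  0.1833] yaw -6.900000000000006 ends [0.5587 0.3311] [0.5406 0.1813]
wrist orange 2949 [0.566 0.244 0.02 ] [0.663 0.292 0.269]
```

View pics/s6.png

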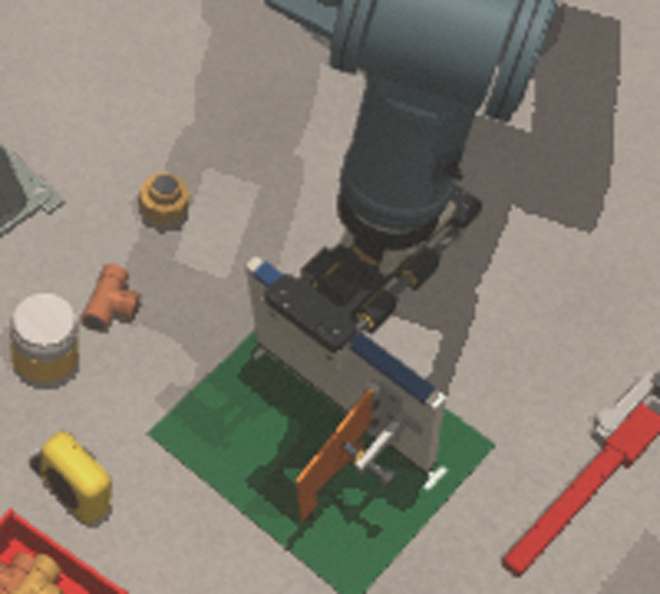

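The board now leans on its leg: the blue edge z of 0.183 matches the 15° lean, and the leg foot is on the green at (302, 512). I estimate its origin at (0.507, 0.250), about 5 mm from the line's middle. Now I release and withdraw.

```bash
python3 -m pendant '[[0.2,0,0,0],[0,0,0,0],[0,0,0,0]]' 4.5; python3 -m pendant '[[0,0,1,0],[0,0,2,0],[0,0,3,0],[0,0,4,0],[0,0,4,0],[-1,-3,0,0],[-1,-4,0,0],[-1,-4,0,0],[-1,-4,0,0],[-1,-4,0,0],[0,-2,0,0],[0,0,0,0]]'
sed -i 's/s6/s7/' chk.py; python3 chk.py
python3 - <<'E'
from h import *
d=cam("top"); P=cloud(d); z=P[...,2]; d0=dict(np.load("/tmp/top.npz")); P0=cloud(d0)
hsv=cv2.cvtColor(d["color"],cv2.COLOR_RGB2HSV); H,S=hsv[...,0],hsv[...,1]
# leg angle at top edge
near=(abs(P[...,0]-.59)<.08)&(abs(P[...,1]-.285)<.05)
o=(H<16)&(S>130)&near&(z>.1)&(z<.2); p=P[o]
r=cv2.fitLine(p[:,:2].astype(np.float32),cv2.DIST_HUBER,0,.01,.01).ravel(); print("leg dir",np.degrees(np.arctan2(r[1],r[0])),len(p))
for n,x,y,w in(("tin",.635,-.004,.06),("union",.42,-.018,.05),("tee",.548,.007,.05),("tape",.714,.095,.06),("nipple",.712,-.138,.04)):
    f=lambda P:np.nanmean(P[(abs(P[...,0]-x)<w)&(abs(P[...,1]-y)<w)&(P[...,2]>.015)&(P[...,2]<.1)],0)
    print(n,((f(P)-f(P0))*1e3).round(1))
E
```

```text
time: 18.65
tool_pos: [0.5472, 0.2487, 0.1721]
tool_rot: [-0.0, 0.748, 0.664, -0.0]
wrist_force: [-0.0, 0.4, -0.1]
opening: 0.0436
time: 19.85
tool_pos: [0.4971, 0.0363, 0.3132]
tool_rot: [0.001, 0.749, 0.663, 0.0]
wrist_force: [-0.2, -0.7, 0.7]
opening: 0.045
top blue 202 [0.5516 0.27   0.1833] yaw -6.599999999999994 ends [0.5583 0.3283] [0.5454 0.2161]
top orange 245 [0.566 0.274 0.026] [0.658 0.298 0.154]
scene blue 275 [0.5533 0.244  0.1836] yaw -7.0 ends [0.5638 0.3287] [0.5422 0.1541]
scene orange 246 [0.555 0.275 0.024] [0.665 0.288 0.157]
wrist blue 1025 [0.5388 0.1702 0.1831] yaw -6.5 ends [0.5408 0.1878] [0.5368 0.1529]
leg dir -4.4873357 120
tin [ 3.4 -3.   1.3]
union [ -2.9 -15.5  -1.9]
tee [15.9 -3.8 -0.2]
tape [0.  0.1 0.1]
nipple [-0.1  0.1  0.3]
```

View pics/s7.png

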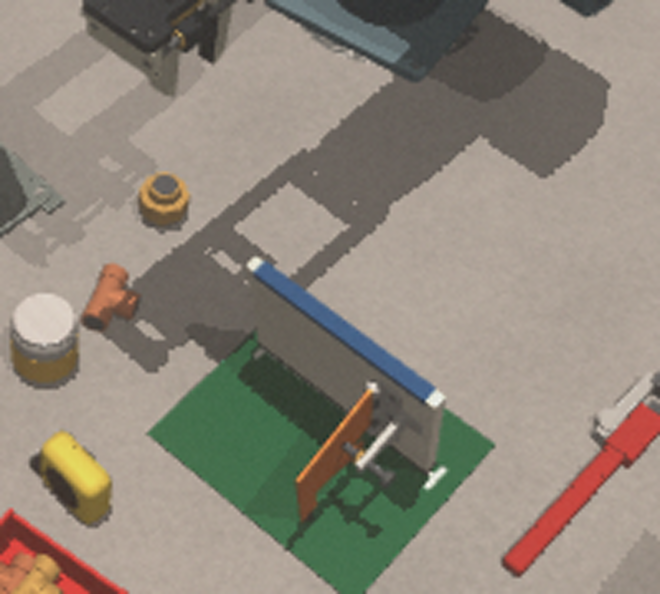

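```bash
python3 -c "
from rig import ticket; print(ticket.close_job())"
```

```text
the job is handed in; nothing more can be done
None
```

The job is handed in at about 20 s of the 72 s allowed. The board stands on the mat leaning on its leg, and by my checks it meets the requirements. The system reported no verdict.

- **Leg push:** I swung the leg out with closed fingers to its stop screw. I pressed it home at a wrist reading of about 14–15 N (total about 16 N) and held that for about 0.5 s with the board still in the rack.
- **Lift and placing:** I lifted the board out along u and it swung upright in the vertical fingers as it came free. I stood it on the line, leaned it back onto its leg between loose fingers, then let go and withdrew.

**Last checks:**
- **Lean:** the top edge is at z 0.183, where a 15° lean puts it.
- **Yaw:** the board reads about -6.5 to -7° and the mat about -6.7°.
- **Position:** the origin is about 0–3 mm off the line's middle in x. In y the estimates of the offset ranged from 5 to 11 mm toward -y; the limit is 20 mm.
- **Leg:** it looked to be against the stop screw in the final view, by eye only; I did not measure the gap.
- **Bystanders:** the tape measure, nipple and tin showed 0–5 mm of change. The top-view check disagreed for the tee (16 mm) and the union (16 mm). I put that down to the arm in the view, since the scene camera shows both unmoved. I did not measure the wrench or the carton; the wrench looks unmoved in the scene crops.

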